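# Draw the dispenser slide and nest the empty cups

### The arm

A 7-joint arm with a two-finger parallel gripper is mounted at the origin on a cart in front of the work surface, level with it; the furniture and walls round the work are solid. World frame = base frame: x ahead of the robot, y to its left, z up, the work surface at z = 0. Lengths are in mm, angles in rad, forces in N, time in s.
With the tool pointing down it reaches from about 425 to 825 mm from the base axis. Payload 3.6 kg.
Tool frame: the origin (TCP) lies midway between the tips of the shut fingers; the grasp point (between the pads) lies 19 mm behind it; z points along the fingers, y is the line along which they close (so a half turn about z gives the same grasp; the last joint's range is limited). The gripper opens to 93 mm and grips with 3 to 60 N. Pads are 15 mm wide; open, the fingers measure 128 mm over their backs; the gripper's body (75 mm by 188 mm) begins 65 mm behind the grasp point.
Start: joints at [1.286, 0.615, -0.013, 1.423, 0.008, 1.103, -0.04], TCP at [165.733, -628.486, 218.64] pointing down, gripper open.
Joint ranges: [-3.12, 3.12], [-0.3, 2.06], [-1.34, 1.32], [0.26, 2.42], [-1.36, 4.5], [0.01, 1.98], [-2.84, 2.84]. Speed limits (rad/s): [2.79, 2.79, 3.14, 3.14, 3.14, 3.14, 3.14].

### API

Orientations are given as a rotation vector (axis times angle).
In Python, from rig import ctrl gives the robot as it stands.
- The arm moves only by the tool jog_arm, never from a script. Its argument "commands" is a list that holds one entry, the list of rows, each a list of 6 numbers: the shift along the world's x, y, z in cm, then the turn, a rotation vector about the world's x, y, z in rad. In form: [[[tx, ty, tz, wx, wy, wz], ...]]. A call has 1 to 20 rows; each row shifts and turns the commanded pose from where the row before left it; what a row does not reach is not made up. A row lasts 1/12 s, in which the tool goes at most 41.7 mm and 7.16 degrees, less where a joint would pass 70% of its speed; a pose out of reach is approached as far as the arm can. A call is refused whole if a number of a shift passes 4.17 or a number of a turn 0.125, either way. A call with a gripper value outside its range is refused whole. "claw" is the opening in per cent of the stroke, from 0 (shut) to 100 (fully open), set as the call begins (left out, the last holds). The fingers move at their own pace and stop on an object; "grip_force" is the grip in N (left out, the last holds). Time passes only in rows, so rows that do not move let the fingers close. It gives the time, the measured TCP pose, the force, the opening and the grip force at its end, in the units of the state.
- ctrl.get_obs(): the state, without advancing time (a new reading comes with each control period).
- ctrl.camera(name): name is "side" or "top"; returns a dict with "img" (400x640x3 uint8, red, green, blue), "fovy" (degrees; the focal length in pixels is half the picture's height over the tangent of half this angle, whatever the lens; pixels are square), "cx", "cy" (the principal point, pixels), "R" (3x3) and "t" (3): a world point X has camera coordinates R X + t. Camera axes: x right, y down, z forward; pixel columns grow to the right and rows downward; lengths in mm; the calibration is good to about 2 mm. A picture is of the moment at which its call begins. There is no depth.
- ctrl.job_done(): hands the job in; it is judged then, once.
Trained networks look in a picture, given as the dict that the camera call returned (one of the last four; its "shot" number tells which), for a name from the list of things; names that differ only in an ending like _2 or _b are one class to them, and where a whole thing is asked for, a point or a joint stands for the part that bears it (a point fixed in the world has none). Each returns a list of dicts, best first, with "score" (0 to 1); they miss things now and then, are a little off and sometimes report something else, mostly with a low value. They report only what shows in the picture. A call takes as long as a camera call.
- ctrl.look_for(thing, picture): "box" ([left, top, right, bottom] in pixels, round what is visible of it).
- ctrl.spot_point(thing, picture): "at" ([column, row] in pixels: a listed point, or the origin of a listed thing).
The state is a dict: "time_s": time; "joints": joint angles; "joint_velocities": joint speeds; "joint_torque": joint torques, N m; "eef_pos": TCP position; "eef_rot": TCP orientation; "contact_force": force on the tool from outside, world axes, zero at the start; "moment": the same for the moment, N m; "gripper_width": finger opening in mm; "grip_force": force on a finger pad.
Only numpy, scipy, OpenCV 4.12 (cv2) and the standard library are available. Lean on these libraries where they do the work, as an engineer would, in place of code of your own. Each camera call takes 0.05 s, during which the arm holds its last target. There are 200 camera calls.

### The job

The ferrule batch is finished and the cups are empty. Draw the dispenser's slide fully out to its stop, with the cup riding in it, and leave it out so the chute can be brushed clean; nest that cup and the two loose ones upright and fully home in one stack standing on the trolley top (any cup may be the bottom one). Lower the cups in rather than dropping them, tip none over, and leave the other things where they lie.

Things in the scene. Friction and masses are not known exactly. Their poses are not given: they have to be found in the camera images.
- dispenser: fixed ferrule dispenser. Origin: on the trolley top under the centre of its grey hood; the slide draws out along its -x, roughly to the robot. Hood 100 mm deep (x), 96 mm wide (y), 79 mm high, open at the front (x = -50 mm); the steel funnel on it, 69 mm wide, reaches 105 mm. Bed and side rails, 92 mm wide and 17 mm high, run on in front to x = -115 mm
- slide (a joint): travel of the slide in m: 0 = home under the hood, 0.105 = fully out at its stop. Straight level travel along the dispenser's -x, friction about 2.5 N, stays where it is left. The slide is an aluminium plate, 78 mm wide, top 13 mm above the trolley
- knob (a point): centre of the top of the slide's black round knob, 47 mm above the trolley; head 23 mm in diameter and 22 mm high on a 12 mm stem, standing upright on the slide's front end, 118 mm in front of the seat (68 mm in front of the hood when the slide is home). It moves with the slide
- seat (a point): centre of the floor of the round recess in the slide (34 mm wide, 4 mm deep, floor 9 mm above the trolley) in which cup_1 stands. Under the funnel when the slide is home, 55 mm in front of the hood when it is fully out
- cup_1: plain steel stacking cup, 60 mm high, wall 1.6 mm, 60 g; outside diameter 31 mm at the foot, 46 mm at 38 mm up, then a shoulder out to 52 mm and above it a 20 mm high grip band up to the 54 mm rim (mouth 51 mm inside). Origin: centre of the underside, z up the cup's axis, yaw means nothing. Starts standing in the slide's recess under the hood, its rim 69 mm above the trolley, 7 mm under the roof
- cup_2: cup equal to cup_1. One cup nests in another until its shoulder rests on the rim below: its foot is then 21 mm higher than the foot below, and its whole grip band shows above the lower rim. Origin: centre of the underside, z up the cup's axis, yaw means nothing. Starts loose on the trolley, on the right, before the crimping machines (fixed, 0.3 m tall, beyond x = 0.53 m for y below -0.03 m)
- cup_3: cup equal to cup_1. Origin: centre of the underside, z up the cup's axis, yaw means nothing. Starts loose on the trolley, to the left of the dispenser
- carton: small card box, 46x70x34 mm, bystander; origin at the centre of its underside
- pliers: green-handled pliers, 184x61x16 mm, lying flat, bystander; origin at the centre of the underside
- side_cutter: small side cutter with green and blue handles, 91x38x14 mm, lying flat, bystander; origin at the centre of its underside
- connector: black cable connector, 32x64x28 mm, lying flat, bystander; origin at the centre of its underside

How it is judged:
By the outcome, as a careful person would: the job done as asked, in the order asked, and still so for the second after the job is handed in, with the robot touching nothing.
It also fails if it takes over 72 s, if anything falls off the work surface, if the arm or the gripper's body presses on something with over 40 N, if the wrist force passes 120 N, or if a joint passes its speed limit or range.

## Working session

There is one attempt and no reset: what is moved stays moved. The work goes in short steps, Python scripts to look and compute and a tool call to move; the robot and the scene stay as the last step left them, time stands still between calls to the robot, and variables do not carry over. Pictures are saved under pics/ and viewed, at most 10 in all, crops included, and the job is handed in when it is done.

Besides the shell and the picture viewer there is one more tool, called after "Request:" in YAML: its name, and indented under it one key for each argument. jog_arm: Moves the arm, as the interface text tells. Its arguments: {"type":"object","properties":{"commands":{"type":"array","items":{"type":"array","items":{"type":"array","items":{"type":"number"}}}},"claw":{"type":"number"},"grip_force":{"type":"number"}},"required":["commands"]}

```bash
mkdir -p pics; ls; cat > h.py <<'E'
import numpy as np,cv2
from rig import ctrl
def K(c):
    f=c["img"].shape[0]/2/np.tan(np.radians(c["fovy"])/2)
    return f
def onz(c,uv,z):
    f=K(c);R=np.array(c["R"]);t=np.array(c["t"])
    d=R.T@np.array([(uv[0]-c["cx"])/f,(uv[1]-c["cy"])/f,1]);o=-R.T@t
    return o+d*(z-o[2])/d[2]
def proj(c,X):
    p=np.array(c["R"])@np.array(X,float)+np.array(c["t"]);f=K(c)
    return p[:2]/p[2]*f+[c["cx"],c["cy"]]
def save(c,n): cv2.imwrite("pics/"+n+".png",c["img"][:,:,::-1])
E
python3 - <<'E'
from h import *
H={"knob":47,"cup_1":9,"cup_2":0,"dispenser":0,"carton":0,"pliers":0,"side_cutter":0,"connector":0,"seat":9}
for n in("top","side"):
    c=ctrl.camera(n);save(c,n+"0")
    print(n,c["fovy"],-np.array(c["R"]).T@np.array(c["t"]))
    for k,z in H.items():
        for d in ctrl.spot_point(k,c)[:3]: print(k,round(d["score"],2),np.round(d["at"]),np.round(onz(c,d["at"],z)))
    for d in ctrl.look_for("cup_2",c)[:4]: print("box",round(d["score"],2),np.round(d["box"]))
print(ctrl.get_obs())
E
```

```text
pics
top 54.000025672484405 [ 484.0540557    51.74750509 1041.29927787]
knob 0.94 [308. 221.] [536.  91.  47.]
cup_1 0.88 [213. 234.] [502. 344.   9.]
cup_1 0.75 [408. 266.] [ 428. -167.    9.]
cup_1 0.59 [292. 181.] [645. 138.   9.]
cup_2 0.88 [213. 234.] [502. 346.   0.]
cup_2 0.75 [408. 266.] [ 427. -169.    0.]
cup_2 0.59 [292. 181.] [647. 139.   0.]
dispenser 0.73 [298. 177.] [658. 123.   0.]
carton 0.92 [225. 163.] [693. 322.   0.]
pliers 0.93 [324. 131.] [786.  56.   0.]
pliers 0.61 [229. 162.] [695. 312.   0.]
side_cutter 0.82 [237. 275.] [394. 278.   0.]
side_cutter 0.53 [296. 175.] [664. 130.   0.]
connector 0.57 [343. 198.] [602.   2.   0.]
box 0.77 [198. 224. 220. 245.]
box 0.62 [403. 256. 424. 277.]
side 53.01683705344956 [1136.87358374  110.23840982  776.54949646]
knob 0.77 [327. 190.] [541. 102.  47.]
cup_1 0.62 [427. 191.] [501. 348.   9.]
cup_2 0.62 [427. 191.] [494. 351.   0.]
dispenser 0.81 [339. 243.] [657. 134.   0.]
carton 0.95 [423. 260.] [693. 320.   0.]
pliers 0.62 [424. 261.] [694. 322.   0.]
pliers 0.55 [303. 298.] [794.  63.   0.]
side_cutter 0.7 [393. 156
[... 190 characters left out ...]
89724, -0.0125806 ,  1.42341687,  0.00810551,
        1.10339046, -0.0404079 ]), 'joint_velocities': array([-1.41729506e-03,  1.47149680e-03,  1.33821404e-04,  1.45595935e-03,
        7.46037474e-04, -5.75611804e-05, -2.35801224e-04]), 'joint_torque': array([-8.73391173e-05, -4.58835232e+01,  2.08782284e-01, -1.66036659e+01,
       -6.11659046e-02,  1.32181784e-02,  4.27292889e-05]), 'eef_pos': array([ 165.71183167, -628.48638769,  218.63646408]), 'eef_rot': array([-3.11546527e+00, -4.03829251e-01, -1.69477724e-05]), 'contact_force': array([ 0.3178236 , -0.29178654, -0.21363053]), 'moment': array([-0.0461542 , -0.03884321, -0.00603466]), 'grip_force': 0.0, 'gripper_width': 93.04563429870042}
```

View pics/top0.png

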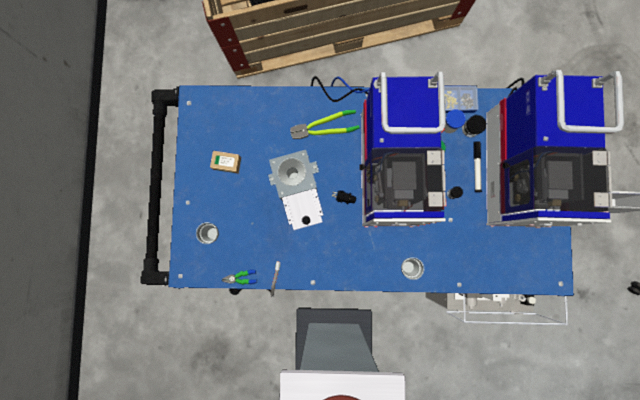

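View pics/side0.png

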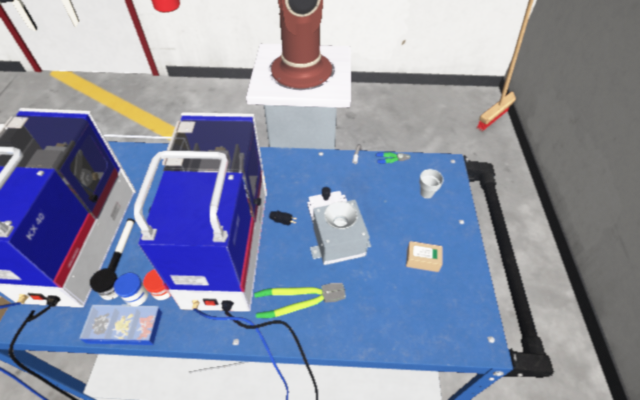

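```bash
python3 - <<'E'
import cv2,numpy as np
t=cv2.imread("pics/top0.png")
f=lambda x,y,s,k:cv2.resize(t[y:y+s,x:x+s],None,fx=k,fy=k,interpolation=cv2.INTER_CUBIC)
a=f(250,140,100,5)
b=np.vstack([f(185,210,50,5),f(387,243,50,5)])
cv2.imwrite("pics/z.png",np.hstack([a,b]))
E
```

```text
(no output)
```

View pics/z.png

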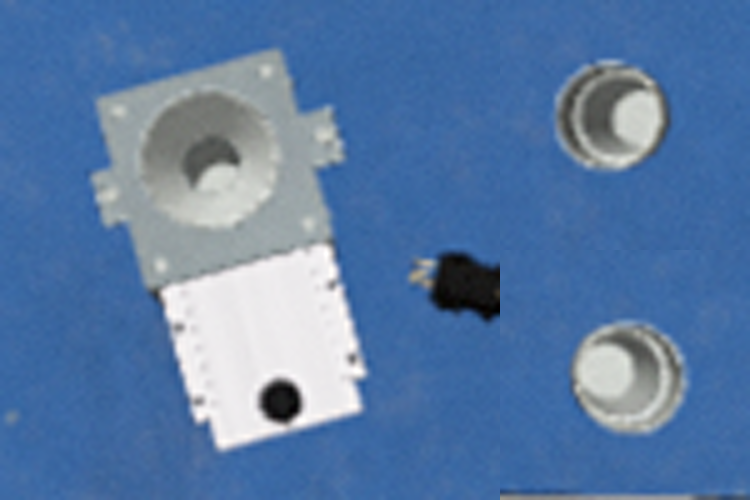

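```bash
python3 - <<'E'
from h import *
c=ctrl.camera("top")
q=lambda u,v,x,y:(u/5+x-.4,v/5+y-.4)
C=[onz(c,q(u,v,250,140),79)[:2] for u,v in[(97,98),(275,50),(330,240),(148,290)]]
print(np.round(C,1),"centre",np.mean(C,0))
for i in range(4): d=C[(i+1)%4]-C[i];print(np.linalg.norm(d),np.degrees(np.arctan2(d[1],d[0])))
print("funnel",onz(c,q(208,158,250,140),105))
print("knob",onz(c,q(281,401,250,140),47))
print("cup3",onz(c,q(112,116,185,210),60)); print("cup2",onz(c,q(128,127,387,243),60))
s=ctrl.camera("side")
for n,X in {"knob":onz(c,q(281,401,250,140),47),"cup3":onz(c,q(112,116,185,210),60)}.items(): print(n,"in side",proj(s,X))
import json;print(ctrl.look_for("knob",s)[:2],ctrl.look_for("cup_3",s)[:1])
print(ctrl.spot_point("knob",s)[:2])
E
```

```text
[[688.2 191.1]
 [713.7 102.6]
 [618.3  73.5]
 [592.1 163.1]] centre [653.05376189 132.60955923]
92.09256104211346 -73.9364236090482
99.74500700945447 -163.03984177217748
93.33012977440355 106.29802854600602
100.11522153135807 16.248995228923416
funnel [653.85213479 132.67618773 105.        ]
knob [539.98530387  97.75129227  47.        ]
cup3 [502.77088258 344.460167    60.        ]
cup2 [ 424.63368282 -167.13962255   60.        ]
knob in side [325.01795162 189.01518834]
cup3 in side [430.06046731 177.45986346]
[{'box': [310.8, 188.7, 338.8, 205.3], 'score': 0.87}, {'box': [308.3, 188.5, 366.5, 266.0], 'score': 0.74}] [{'box': [420.3, 165.4, 443.0, 195.8], 'score': 0.78}]
[{'at': [326.4, 191.9], 'score': 0.98}]
```

The top view shows the hood at about (293,173), the knob at (306,220), cup_3 at (207,233) and cup_2 at (413,268). The side view agrees. Dispenser yaw is about 16.8°, and the knob-to-hood-centre distance fits the given 118 mm. I'm moving now.

Request:
jog_arm:
  commands:
    - [[1.88,3.3,0,0,0,0.035],[1.88,3.3,0,0,0,0],[1.88,3.3,0,0,0,0],[1.88,3.3,0,0,0,0],[1.88,3.3,0,0,0,0],[1.88,3.3,0,0,0,0],[1.88,3.3,0,0,0,0],[1.88,3.3,0,0,0,0],[1.88,3.3,0,0,0,0],[1.88,3.3,0,0,0,0],[1.88,3.3,0,0,0,0],[1.88,3.3,0,0,0,0],[1.88,3.3,0,0,0,0],[0.42,3.67,0,0,0,0],[0.42,3.67,0,0,0,0],[0.42,3.67,0,0,0,0],[0.42,3.67,0,0,0,0],[0.42,3.67,0,0,0,0],[0.42,3.67,0,0,0,0],[0,0,0,0,0,0]]
  claw: 60
  grip_force: 25

```text
time_s: 3.02
eef_pos: [436.2, 29.5, 219.4]
eef_rot: [-3.1, -0.479, -0.006]
contact_force: [1.1, -0.4, 0.3]
gripper_width: 55.7
grip_force: 0.0
```

Request:
jog_arm:
  commands:
    - [[2.6,1.9,0,0,0,0],[2.6,1.9,0,0,0,0],[2.6,1.9,0,0,0,0],[2.6,1.9,0,0,0,0],[0,0,-3,0,0,0],[0,0,-3,0,0,0],[0,0,-3,0,0,0],[0,0,0,0,0,0],[0,0,0,0,0,0]]

```text
time_s: 3.77
eef_pos: [538.5, 96.3, 127.8]
eef_rot: [3.108, 0.458, -0.005]
contact_force: [-0.4, -0.5, 0.3]
gripper_width: 55.8
grip_force: 0.0
```

```bash
python3 - <<'E'
from h import *
c=ctrl.camera("side");save(c,"s1");o=ctrl.get_obs();print(o["eef_pos"],o["eef_rot"],o["joints"],o["time_s"])
print("tcp px",proj(c,o["eef_pos"]),[ (d["at"],d["score"]) for d in ctrl.spot_point("knob",c)])
im=c["img"][100:280,240:420,::-1];cv2.imwrite("pics/s1z.png",cv2.resize(im,None,fx=3,fy=3,interpolation=cv2.INTER_CUBIC))
E
```

```text
[539.98127186  96.68065503 129.44279356] [-3.10788034e+00 -4.58009841e-01 -1.45758674e-03] [-0.09205462  0.57082878 -0.19049591  1.82373706  0.14900523  0.75991426
 -1.63937206] 3.8167
tcp px [325.0929628  165.12237025] [([326.6, 184.9], 0.59), ([391.9, 156.2], 0.44)]
```

View pics/s1z.png

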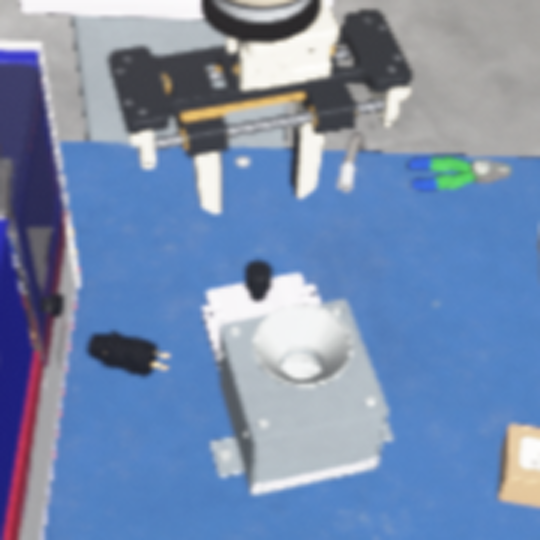

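The fingers straddle the knob: finger tips at (210,205) and (305,195), knob at (258,275) in the crop. I'll descend and grip it.

Request:
jog_arm:
  commands:
    - [[0,0.05,-2,0,0,0],[0,0.05,-2,0,0,0],[0,0,-2,0,0,0],[0,0,-2,0,0,0],[0,0,-2,0,0,0],[0,0,-0.7,0,0,0],[0,0,0,0,0,0],[0,0,0,0,0,0]]

```text
time_s: 4.53
eef_pos: [540.7, 98.0, 23.1]
eef_rot: [-3.108, -0.458, -0.005]
contact_force: [0.6, 0.2, 1.0]
gripper_width: 55.6
grip_force: 0.0
```

Request:
jog_arm:
  commands:
    - [[0,0,0,0,0,0],[0,0,0,0,0,0],[0,0,0,0,0,0],[0,0,0,0,0,0],[0,0,0,0,0,0],[0,0,0,0,0,0]]
  claw: 0

```text
time_s: 5.03
eef_pos: [539.2, 99.0, 22.0]
eef_rot: [-3.106, -0.459, -0.001]
contact_force: [-1.0, 1.4, 1.4]
gripper_width: 22.5
grip_force: 25.0
```

Request:
jog_arm:
  commands:
    - [[-0.5,-0.15,0,0,0,0],[-1,-0.3,0,0,0,0],[-1,-0.3,0,0,0,0],[-1,-0.3,0,0,0,0],[-1,-0.3,0,0,0,0],[-1,-0.3,0,0,0,0],[-1,-0.3,0,0,0,0],[-1,-0.3,0,0,0,0],[-1,-0.3,0,0,0,0],[-0.8,-0.25,0,0,0,0],[-0.5,-0.15,0,0,0,0],[-0.3,-0.1,0,0,0,0],[0,0,0,0,0,0],[0,0,0,0,0,0]]

```text
time_s: 6.2
eef_pos: [438.5, 68.8, 21.9]
eef_rot: [-3.106, -0.461, -0.003]
contact_force: [-0.2, 5.5, 1.8]
gripper_width: 22.5
grip_force: 25.0
```

Request:
jog_arm:
  commands:
    - [[-0.2,-0.03,0,0,0,0],[-0.2,-0.03,0,0,0,0],[0,0,0,0,0,0],[0,0,0,0,0,0],[0,0,0,0,0,0]]

```text
time_s: 6.62
eef_pos: [438.6, 68.9, 22.0]
eef_rot: [-3.105, -0.46, -0.015]
contact_force: [6.1, 5.7, -5.9]
gripper_width: 22.3
grip_force: 25.0
```

Request:
jog_arm:
  commands:
    - [[0.3,0.06,0,0,0,0],[0,0,0,0,0,0],[0,0,0,0,0,0],[0,0,1,0,0,0],[0,0,2,0,0,0],[0,0,3,0,0,0],[0,0,3,0,0,0],[0,0,3,0,0,0],[2.85,0.85,0,0,0,0],[2.85,0.85,0,0,0,0],[2.85,0.85,0,0,0,0],[2.85,0.85,0,0,0,0],[0,0,0,0,0,0],[0,0,0,0,0,0]]
  claw: 88

```text
time_s: 7.78
eef_pos: [550.9, 100.4, 140.7]
eef_rot: [3.107, 0.457, -0.004]
contact_force: [-1.4, -0.8, 0.0]
gripper_width: 82.0
grip_force: 0.0
```

```bash
python3 - <<'E'
from h import *
c=ctrl.camera("side");o=ctrl.get_obs();print(o["eef_pos"],o["eef_rot"],o["time_s"],o["gripper_width"])
for k,z in(("seat",9),("knob",47),("cup_1",9)):print(k,[ (np.round(onz(c,d["at"],z)),round(d["score"],2)) for d in ctrl.spot_point(k,c)])
im=c["img"][100:280,240:420,::-1].copy()
e=o["eef_pos"]
for X in ([551.6,103,69],e): p=proj(c,X)-[240,100];print(p*3)
cv2.imwrite("pics/s2z.png",cv2.resize(im,None,fx=3,fy=3,interpolation=cv2.INTER_CUBIC))
E
```

```text
[549.68719918 100.07823677 140.68851334] [ 3.10702365  0.45710736 -0.0060791 ] 7.8333 81.51548407263915
seat []
knob [(array([436.,  74.,  47.]), 0.8)]
cup_1 [(array([551., 110.,   9.]), 0.84), (array([500., 348.,   9.]), 0.72)]
[261.76486084 260.82385661]
[259.72393953 194.84707125]
```

View pics/s2z.png

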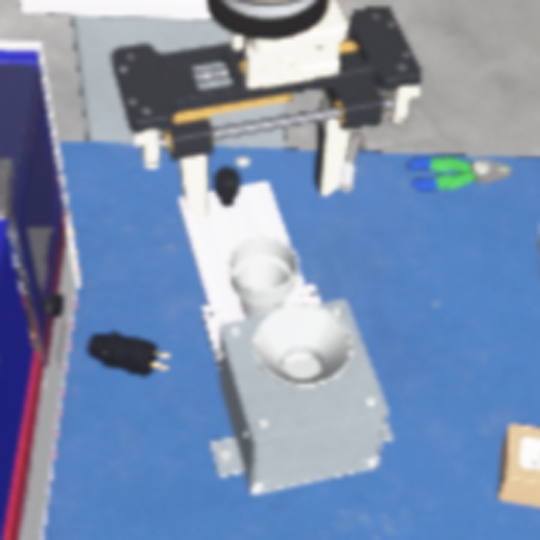

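The slide is out, and cup_1's rim centre is at (264,262) in the crop, within 1 px of my prediction. I'm lowering to grip its band.

Request:
jog_arm:
  commands:
    - [[0.2,0.33,0,0,0,0],[0,0,-2,0,0,0],[0,0,-2,0,0,0],[0,0,-2,0,0,0],[0,0,-2,0,0,0],[0,0,-0.9,0,0,0],[0,0,0,0,0,0],[0,0,0,0,0,0]]

```text
time_s: 8.65
eef_pos: [553.3, 104.6, 52.8]
eef_rot: [-3.108, -0.459, 0.0]
contact_force: [0.5, -0.3, 0.2]
gripper_width: 81.7
grip_force: 0.0
```

Request:
jog_arm:
  commands:
    - [[0,0,0,0,0,0],[0,0,0,0,0,0],[0,0,0,0,0,0],[0,0,0,0,0,0],[0,0,0,0,0,0],[0,0,0,0,0,0]]
  claw: 30
  grip_force: 20

```text
time_s: 9.15
eef_pos: [553.8, 104.4, 53.2]
eef_rot: [3.108, 0.458, 0.002]
contact_force: [-0.3, -0.8, 2.5]
gripper_width: 53.8
grip_force: 20.0
```

Request:
jog_arm:
  commands:
    - [[0,0,0.5,0,0,0],[0,0,1,0,0,0],[0,0,2,0,0,0],[0,0,2.5,0,0,0],[0,0,2.5,0,0,0],[0,0,1.5,0,0,0],[-0.3,1.5,0,0,0,0],[-0.6,3,0,0,0,0],[-0.7,3,0,0,0,0],[-0.7,3,0,0,0,0],[-0.7,3,0,0,0,0],[-0.7,3,0,0,0,0],[-0.6,3,0,0,0,0],[-0.5,3,0,0,0,0],[-0.3,1.5,0,0,0,0],[0,0,0,0,0,0],[0,0,0,0,0,0],[0,0,0,0,0,0],[0,0,0,0,0,0]]

```text
time_s: 10.73
eef_pos: [503.6, 341.6, 152.7]
eef_rot: [3.107, 0.452, 0.0]
contact_force: [0.2, 0.0, -0.2]
gripper_width: 53.5
grip_force: 20.0
```

```bash
cat > look.py <<'E'
from h import *
import sys
n,x,y=sys.argv[1],*map(float,sys.argv[2:4])
A=[]
for cam in("side","top"):
    c=ctrl.camera(cam);o=ctrl.get_obs();e=o["eef_pos"]
    print(cam,np.round(e,1),np.round(o["eef_rot"],3),o["time_s"],o["gripper_width"],o["grip_force"],np.round(o["joints"],2))
    u,v=map(int,proj(c,[x,y,60])); u0=max(0,u-60);v0=max(0,v-60)
    print("rim pred",(proj(c,[x,y,60])-[u0,v0])*3,"held rim",(proj(c,e+[0,0,17])-[u0,v0])*3)
    A.append(cv2.resize(c["img"][v0:v0+120,u0:u0+120,::-1],(360,360),interpolation=cv2.INTER_CUBIC))
cv2.imwrite("pics/"+n+".png",np.hstack(A))
E
python3 look.py l1 502.5 344.5
```

```text
side [503.5 341.8 152.7] [3.107 0.452 0.   ] 10.7833 53.24712600027431 19.999850208987482 [-0.52  0.62 -0.19  1.63  0.14  0.91 -2.04]
rim pred [180.1906884  181.12166834] held rim [210.6471378   81.37671073]
top [503.3 342.3 152.7] [3.108 0.453 0.   ] 10.8333 53.363334770131324 19.999937867978588 [-0.52  0.62 -0.19  1.63  0.14  0.91 -2.04]
rim pred [182.93851798 182.72399881] held rim [142.33005445 178.16098404]
```

View pics/l1.png

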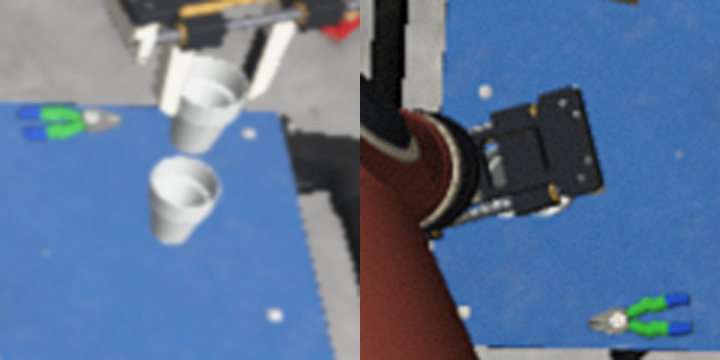

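The held cup's rim is at (211,84) in the side crop and cup_3's is at (184,184). Cup_3 is about 2 mm further in +y than I had estimated, so I'll correct and lower.

Request:
jog_arm:
  commands:
    - [[-0.1,0.42,0,0,0,0],[0,0,-1,0,0,0],[0,0,-1.5,0,0,0],[0,0,-1.5,0,0,0],[0,0,-1.5,0,0,0],[0,0,-1,0,0,0],[0,0,-0.5,0,0,0],[0,0,-0.5,0,0,0],[0,0,-0.4,0,0,0],[0,0,-0.3,0,0,0],[0,0,0,0,0,0],[0,0,0,0,0,0]]

```text
time_s: 11.83
eef_pos: [501.6, 348.9, 71.0]
eef_rot: [-3.108, -0.458, -0.001]
contact_force: [-0.2, -0.2, -1.0]
gripper_width: 53.3
grip_force: 20.0
```

Request:
jog_arm:
  commands:
    - [[0,0,-0.2,0,0,0],[0,0,-0.2,0,0,0],[0,0,-0.1,0,0,0],[0,0,0,0,0,0],[0,0,0,0,0,0],[0,0,0,0,0,0]]

```text
time_s: 12.33
eef_pos: [501.4, 348.8, 65.8]
eef_rot: [-3.108, -0.458, -0.0]
contact_force: [0.7, -0.8, -0.3]
gripper_width: 53.2
grip_force: 20.0
```

Request:
jog_arm:
  commands:
    - [[0,-0.1,-0.1,0,0,0],[0,0,-0.1,0,0,0],[0,0,-0.1,0,0,0],[0,0,0,0,0,0],[0,0,0,0,0,0]]

```text
time_s: 12.75
eef_pos: [502.7, 349.0, 64.9]
eef_rot: [-3.106, -0.458, -0.006]
contact_force: [-0.9, 0.3, 9.7]
gripper_width: 53.2
grip_force: 20.0
```

```bash
python3 look.py l2 502.5 346.5
```

```text
side [502.7 349.   64.9] [-3.106 -0.458 -0.006] 12.8 53.29610994478625 20.00120077662814 [-0.54  0.74 -0.17  1.7   0.17  0.72 -2.08]
rim pred [182.74773568 181.21942538] held rim [192.41470602 162.89381947]
top [502.7 349.   65. ] [-3.105 -0.458 -0.006] 12.85 53.47916966855273 20.001194559599753 [-0.54  0.74 -0.17  1.7   0.17  0.72 -2.08]
rim pred [180.56108676 182.68510948] held rim [169.47865283 181.80276511]
```

View pics/l2.png

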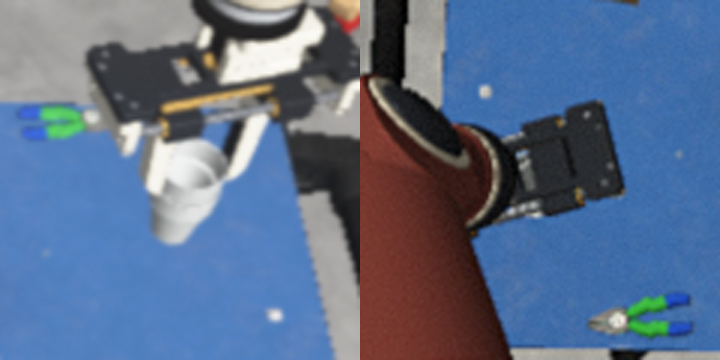

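Contact came at TCP z 64.9 with 9.7 N, against an expected 65.2, so cup_1 is home. I'll release and go for cup_2.

Request:
jog_arm:
  commands:
    - [[0,0,0.1,0,0,0],[0,0,0,0,0,0],[0,0,0,0,0,0],[0,0,0,0,0,0],[0,0,0.7,0,0,0],[0,0,1.3,0,0,0],[0,0,3,0,0,0],[0,0,3,0,0,0],[0,0,3,0,0,0],[-0.3,-2,0,0,0,0],[-0.55,-3.65,0,0,0,0],[-0.55,-3.65,0,0,0,0],[-0.55,-3.65,0,0,0,0],[-0.55,-3.65,0,0,0,0],[-0.55,-3.65,0,0,0,0],[-0.55,-3.65,0,0,0,0],[-0.55,-3.65,0,0,0,0]]
  claw: 88

```text
time_s: 14.27
eef_pos: [459.3, 70.6, 174.0]
eef_rot: [3.108, 0.459, 0.001]
contact_force: [1.1, -0.5, 0.2]
gripper_width: 81.6
grip_force: 0.0
```

Request:
jog_arm:
  commands:
    - [[-0.55,-3.65,0,0,0,0],[-0.55,-3.65,0,0,0,0],[-0.55,-3.65,0,0,0,0],[-0.55,-3.65,0,0,0,0],[-0.55,-3.65,0,0,0,0],[-0.4,-2.5,0,0,0,0],[-0.4,-2.5,0,0,0,0],[0,0,0,0,0,0],[0,0,0,0,0,0],[0,0,0,0,0,0]]

```text
time_s: 15.1
eef_pos: [424.5, -159.5, 173.8]
eef_rot: [-3.107, -0.459, -0.001]
contact_force: [0.1, -0.4, 0.5]
gripper_width: 81.3
grip_force: 0.0
```

```bash
python3 - <<'E'
from h import *
c=ctrl.camera("top");o=ctrl.get_obs();print(np.round(o["eef_pos"],1),np.round(o["eef_rot"],3),o["time_s"])
print("stack (rim top z81)",onz(c,np.array(ctrl.look_for("cup_1",c)[0]["box"]).reshape(2,2).mean(0),81),ctrl.look_for("cup_1",c))
im=cv2.resize(c["img"][200:300,180:280,::-1],None,fx=4,fy=4,interpolation=cv2.INTER_CUBIC)
im2=cv2.resize(c["img"][210:310,360:460,::-1],None,fx=4,fy=4,interpolation=cv2.INTER_CUBIC)
print("pred stack",(proj(c,[502.5,347,81])-[180,200])*4,"cup2 rim pred",(proj(c,[424.6,-167.1,60])-[360,210])*4)
cv2.imwrite("pics/l3.png",np.hstack([im,im2]))
E
```

```text
[ 424.6 -158.9  173.8] [-3.107e+00 -4.620e-01 -1.000e-03] 15.15
stack (rim top z81) [503.2712828  343.05241547  81.        ] [{'box': [191.9, 224.7, 218.2, 240.1], 'score': 0.66}]
pred stack [ 93.75290727 130.75512433] cup2 rim pred [208.73568022 232.05417839]
```

View pics/l3.png

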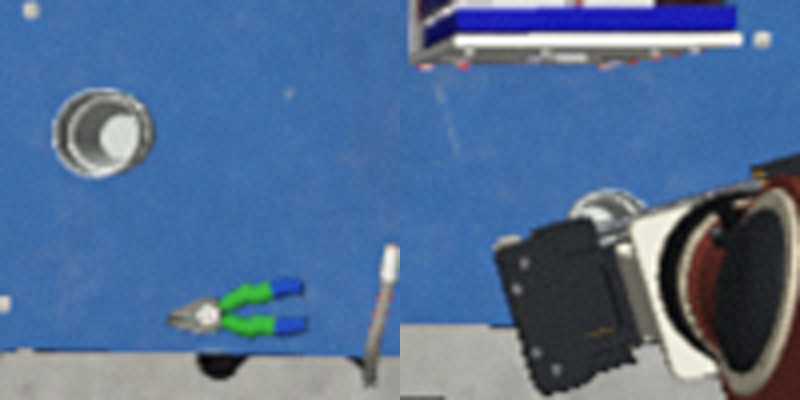

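The stack at about (97,132) in the left crop is upright. Cup_2's rim lies where predicted in the right crop.

Request:
jog_arm:
  commands:
    - [[0,-0.4,-1,0,0,0],[0,-0.4,-2,0,0,0],[0,0,-2.5,0,0,0],[0,0,-2.5,0,0,0],[0,0,-2,0,0,0],[0,0,-1.5,0,0,0],[0,0,-1,0,0,0],[0,0,-0.6,0,0,0],[0,0,0,0,0,0],[0,0,0,0,0,0],[0,0,0,0,0,0]]

```text
time_s: 16.17
eef_pos: [425.0, -168.1, 43.3]
eef_rot: [3.107, 0.459, 0.002]
contact_force: [0.7, -0.4, 0.9]
gripper_width: 82.0
grip_force: 0.0
```

Request:
jog_arm:
  commands:
    - [[0,0,0,0,0,0],[0,0,0,0,0,0],[0,0,0,0,0,0],[0,0,0,0,0,0],[0,0,0,0,0,0],[0,0,0,0,0,0]]
  claw: 30
  grip_force: 20

```text
time_s: 16.67
eef_pos: [424.4, -168.3, 42.8]
eef_rot: [3.108, 0.458, 0.001]
contact_force: [0.3, 0.1, 1.6]
gripper_width: 53.0
grip_force: 20.0
```

Request:
jog_arm:
  commands:
    - [[0,0,0.5,0,0,0],[0,0,1,0,0,0],[0,0,2,0,0,0],[0,0,2.5,0,0,0],[0,0,3,0,0,0],[0,0,3,0,0,0],[0.15,1,0,0,0,0],[0.3,2,0,0,0,0],[0.5,3.2,0,0,0,0],[0.5,3.2,0,0,0,0],[0.5,3.2,0,0,0,0],[0.5,3.2,0,0,0,0],[0.5,3.2,0,0,0,0],[0.5,3.2,0,0,0,0]]

```text
time_s: 17.83
eef_pos: [458.3, 55.4, 162.4]
eef_rot: [3.108, 0.459, -0.001]
contact_force: [0.5, -0.6, -0.5]
gripper_width: 53.4
grip_force: 20.0
```

Request:
jog_arm:
  commands:
    - [[0.5,3.2,0,0,0,0],[0.5,3.2,0,0,0,0],[0.5,3.2,0,0,0,0],[0.5,3.2,0,0,0,0],[0.5,3.2,0,0,0,0],[0.5,3.2,0,0,0,0],[0.5,3.2,0,0,0,0],[0.5,3.2,0,0,0,0],[0.25,2,0,0,0,0],[0.1,1,0,0,0,0],[0,0.6,0,0,0,0],[0,0,0,0,0,0],[0,0,0,0,0,0],[0,0,0,0,0,0]]

```text
time_s: 19.0
eef_pos: [502.7, 343.3, 162.5]
eef_rot: [3.107, 0.454, -0.001]
contact_force: [-0.0, -0.6, -0.9]
gripper_width: 53.1
grip_force: 20.0
```

```bash
python3 look.py l4 502.5 348.5
```

```text
side [502.8 343.5 162.7] [ 3.107  0.454 -0.   ] 19.05 53.45858484448997 19.999870488609304 [-0.52  0.61 -0.19  1.61  0.13  0.93 -2.04]
rim pred [182.3051026  181.31719464] held rim [213.34452523  70.60316526]
top [502.8 343.8 162.8] [3.107 0.454 0.   ] 19.1 53.30891212022183 19.999842766992515 [-0.52  0.61 -0.19  1.61  0.13  0.93 -2.04]
rim pred [181.18386007 182.64622349] held rim [138.67107    178.44337635]
```

View pics/l4.png

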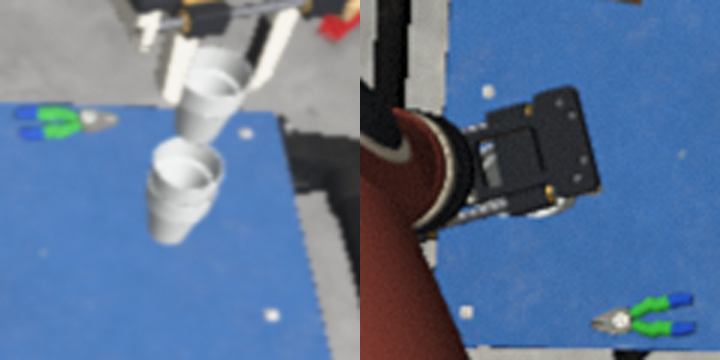

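```bash
python3 - <<'E'
from h import *
c=ctrl.camera("side");o=ctrl.get_obs();e=o["eef_pos"];print(e)
u,v=map(int,proj(c,[502.5,348.5,60]));b=np.array([u-60,v-60])
for y in(344,346.5,349): print(y,(proj(c,[502.5,y,81])-b)*3)
# edges on rim row
def prof(X):
    p=proj(c,X);r=int(round(p[1]));g=c["img"][r-1:r+2].mean(0);print(np.round(p,1),[(k,tuple(g[k].astype(int))) for k in list(range(int(p[0])-15,int(p[0])-7))+list(range(int(p[0])+8,int(p[0])+16))])
prof([502.5,347,81]);prof(e+[0,0,17])
E
```

```text
[502.73571236 344.19278582 162.79859762]
344 [182.56485584 163.28798915]
346.5 [185.81858505 163.41094624]
349 [189.07283175 163.53392289]
[433.2 171.5] [(418, (np.int64(82), np.int64(126), np.int64(187))), (419, (np.int64(82), np.int64(126), np.int64(187))), (420, (np.int64(87), np.int64(127), np.int64(184))), (421, (np.int64(116), np.int64(141), np.int64(177))), (422, (np.int64(180), np.int64(188), np.int64(197))), (423, (np.int64(228), np.int64(229), np.int64(230))), (424, (np.int64(238), np.int64(239), np.int64(239))), (425, (np.int64(239), np.int64(240), np.int64(240))), (441, (np.int64(130), np.int64(132), np.int64(132))), (442, (np.int64(122), np.int64(123), np.int64(124))), (443, (np.int64(121), np.int64(125), np.int64(129))), (444, (np.int64(131), np.int64(144), np.int64(162))), (445, (np.int64(125), np.int64(149), np.int64(186))), (446, (np.int64(98), np.int64(135), np.int64(189))), (447, (np.int64(86), np.int64(128), np.int64(187))), (448, (np.int64(85), np.int64(128), np.int64(187)))]
[442.4 140.5] [(427, (np.int64(206), np.int64(202), np.int64(190))), (428, (np.int64(240), np.int64(237), np.int64(230))), (429, (np.int64(246), np.int64(244), np.int64(238))), (430, (np.int64(246), np.int64(245), np.int64(238))), (431, (np.int64(246), np.int64(245), np.int64(238))), (432, (np.int64(245), np.int64(243), np.int64(237))), (433, (np.int64(240), np.int64(239), np.int64(234))), (434, (np.int64(236), np.int64(236), np.int64(234))), (450, (np.int64(138), np.int64(139), np.int64(138))), (451, (np.int64(128), np.int64(130), np.int64(128))), (452, (np.int64(122), np.int64(123), np.int64(122))), (453, (np.int64(122), np.int64(124), np.int64(122))), (454, (np.int64(124), np.int64(125), np.int64(125))), (455, (np.int64(117), np.int64(118), np.int64(116))), (456, (np.int64(153), np.int64(151), np.int64(142))), (457, (np.int64(220), np.int64(216), np.int64(205)))]
```

Request:
jog_arm:
  commands:
    - [[0,0.2,-1,0,0,0],[0,0,-1.5,0,0,0],[0,0,-1.5,0,0,0],[0,0,-1.2,0,0,0],[0,0,-0.8,0,0,0],[0,0,-0.5,0,0,0],[0,0,-0.4,0,0,0],[0,0,-0.3,0,0,0],[0,0,0,0,0,0],[0,0,0,0,0,0]]

```text
time_s: 19.98
eef_pos: [502.6, 347.9, 91.0]
eef_rot: [-3.108, -0.458, -0.001]
contact_force: [-0.7, 0.5, -0.4]
gripper_width: 53.3
grip_force: 20.0
```

Request:
jog_arm:
  commands:
    - [[0,0,-0.2,0,0,0],[0,0,-0.2,0,0,0],[0,0,-0.2,0,0,0],[0,0,-0.1,0,0,0],[0,0,0,0,0,0],[0,0,0,0,0,0]]

```text
time_s: 20.48
eef_pos: [502.9, 348.1, 84.7]
eef_rot: [-3.107, -0.458, -0.002]
contact_force: [-1.4, -0.8, 5.4]
gripper_width: 53.5
grip_force: 20.0
```

Request:
jog_arm:
  commands:
    - [[0,0,-0.1,0,0,0],[0,0,0,0,0,0],[0,0,0,0,0,0]]

```text
time_s: 20.73
eef_pos: [503.3, 348.3, 84.5]
eef_rot: [-3.107, -0.458, -0.004]
contact_force: [-0.6, -1.4, 8.6]
gripper_width: 53.3
grip_force: 20.0
```

Request:
jog_arm:
  commands:
    - [[0,0,0.1,0,0,0],[0,0,0,0,0,0],[0,0,0,0,0,0],[0,0,0,0,0,0],[0,0,0.7,0,0,0],[0,0,1.3,0,0,0],[0,0,3,0,0,0],[0,0,3,0,0,0],[0,0,3,0,0,0],[0,-2,0,0,0,0],[-0.5,-3,0,0,0,0],[-0.5,-3,0,0,0,0],[-0.5,-3,0,0,0,0],[-0.5,-3,0,0,0,0],[-0.5,-3,0,0,0,0],[-0.5,-3,0,0,0,0],[-0.5,-2,0,0,0,0],[0,0,0,0,0,0]]
  claw: 88

```text
time_s: 22.23
eef_pos: [466.4, 121.9, 193.8]
eef_rot: [3.106, 0.445, -0.003]
contact_force: [-0.5, -0.3, -0.1]
gripper_width: 82.4
grip_force: 0.0
```

```bash
python3 - <<'E'
from h import *
c=ctrl.camera("side");o=ctrl.get_obs();print(o["eef_pos"],o["time_s"])
a=np.array([270,110])
print("rim z102",[ (proj(c,[502.7,347.5,z])-a)*3 for z in (60,81,102)])
print("knob out",(proj(c,[439.5,67.5,47])-a)*3,[ (np.round(onz(c,d["at"],47),1),d["score"]) for d in ctrl.spot_point("knob",c)])
cv2.imwrite("pics/f.png",cv2.resize(c["img"][110:310,270:470,::-1],None,fx=3,fy=3,interpolation=cv2.INTER_CUBIC))
E
```

```text
[467.17667841 125.16909194 194.03764269] 22.2833
rim z102 [array([484.05762498, 202.46020542]), array([490.1528258 , 184.65311251]), array([496.46937427, 166.19935374])]
knob out [133.57189377 142.57027664] [(array([432.2,  72.3,  47. ]), 0.8)]
```

View pics/f.png

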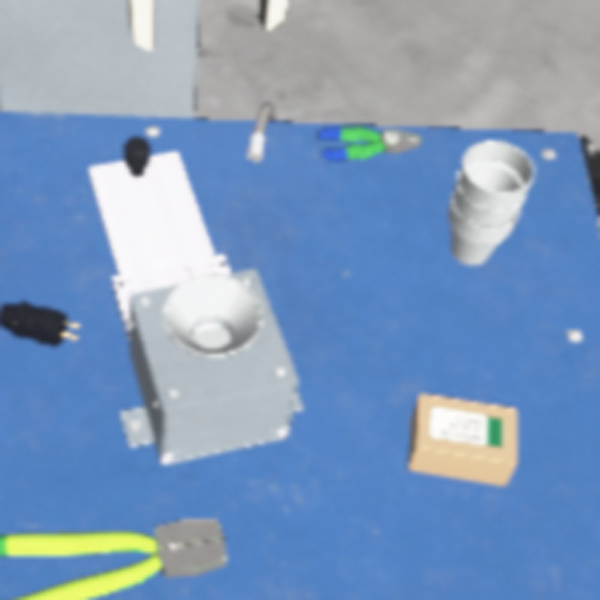

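The slide is out with the knob at (137,152). The stack is upright with its top rim at (497,168), against a predicted (496,166) for fully nested. The bystanders haven't moved.

```bash
python3 -c "from rig import ctrl;print(ctrl.job_done())"
```

```text
the job is handed in; nothing more can be done
None
```

The slide is drawn out to its stop and left there, and all three cups are nested upright and fully home in one stack at cup_3's spot; the job was handed in at about 22 s.

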